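Seat two loose tenons in blind mortises

ROBOT

A 6-joint arm with a two-finger parallel gripper is mounted at the origin on the work surface. World frame = base frame: x ahead of the robot, y to its left, z up, the work surface at z = 0. Lengths are in m, angles in degrees, forces in N, time in s.
With the tool pointing down it reaches from about 0.25 to 0.725 m from the base axis. Payload 9.7 kg.
Tool frame: the origin (TCP) lies on the centre line of the jaws, within the pads' length; the fingertips stand 22 mm ahead of it and the grasp point (between the pads) lies 3 mm ahead of it (bot.tips_ahead is the distance from the TCP to the fingertips, in m); z points along the fingers, y is the line along which they close (so a half turn about z gives the same grasp; the last joint's range is limited). The gripper opens to 85 mm and grips with 20 to 120 N. Pads are 22 mm wide; open, the fingers measure 114 mm over their backs; the gripper's body (76 mm by 85 mm) begins 54 mm behind the grasp point. The pads swing forward as they close: fully open they stand 13 mm farther back than shut.
Start: joints at [0, 4.979, 10.078, 95.1, 0, 90], TCP at [0.55, -0, 0.253] pointing down, gripper open.
Joint ranges: [-179.16, 179.16], [-48.56, 103.87], [-65.8, 70.77], [-126.05, 130.52], [-82.76, 87.17], [-180, 180]. Speed limits (degrees/s): [127.2, 127.2, 147.25, 180, 180, 180].

INTERFACE

Orientations are given as a 3x3 rotation matrix whose columns are the frame's x, y, z axes.
In Python, from rig import bot gives the robot as it stands.
- The arm moves only by the tool carry_out, never from a script. Its argument "deltas" is a list of rows, each an object of numbers: "tx", "ty", "tz": the shift along the tool's x, y, z in units of 40 mm (1.0 is 40 mm); "ax", "ay", "az": the turn, a rotation vector about the tool's x, y, z in degrees; "claw": the finger opening in mm, from 0 to 85.4. In form: [{"tx": .., "ty": .., "tz": .., "ax": .., "ay": .., "az": .., "claw": ..}, ...]. A call has 1 to 20 rows; each row shifts and turns the commanded pose from where the row before left it, along the tool's axes as they then stand; what a row does not reach is not made up. A row lasts 1/12 s, in which the tool goes at most 41.7 mm and 7.16 degrees, less where a joint would pass 70% of its speed; a pose out of reach is approached as far as the arm can. A call is refused whole if a number of a shift passes 1 or a number of a turn 7.16, either way. A call with a gripper value outside its range is refused whole. The fingers move at their own pace and stop on an object; "newtons" is the grip in N (left out, the last holds). Time passes only in rows, so rows that do not move let the fingers close. It gives the time, the measured TCP pose, the force, the opening and the grip force at its end, in the units of the state.
- bot.state(): the state, without advancing time (a new reading comes with each control period).
- bot.get_image(name): name is "scene" or "side" or "wrist"; returns a dict with "image" (420x560x3 uint8, red, green, blue), "fx", "fy", "cx", "cy" (pixels), "dist_coeffs" ([k1, k2, p1, p2, k3] as OpenCV has them; the pictures are not rectified), "origin" and "rotation" of the camera in the world; the wrist camera has in their place "mount" (4x4, takes a point from camera to tool coordinates, whose origin is the TCP and whose axes are the flange's). Camera axes: x right, y down, z forward; pixel columns grow to the right and rows downward; lengths in m; the calibration is good to about 2 mm. A picture is of the moment at which its call begins: read the wrist's pose just before it. There is no depth.
- bot.close_job(): hands the job in; it is judged then, once.
Trained networks look in a picture, given as the dict that the camera call returned (one of the last four; its "shot" number tells which), for a name from the list of things; names that differ only in an ending like _2 or _b are one class to them, and where a whole thing is asked for, a point or a joint stands for the part that bears it (a point fixed in the world has none). Each returns a list of dicts, best first, with "score" (0 to 1); they miss things now and then, are a little off and sometimes report something else, mostly with a low value. They report only what shows in the picture. A call takes as long as a camera call. They do not tell look-alikes from the thing itself.
- bot.silhouettes(target, picture): "region" (420x560 bool, what is visible of it) and "extent" ([left, top, right, bottom] in pixels, round what is visible of it).
- bot.mark_of(target, picture): "uv" ([column, row] in pixels: a listed point, or the origin of a listed thing).
The state is a dict: "time": time; "q": joint angles; "qd": joint speeds; "joint_torque": joint torques, N m; "position": TCP position; "eef_rot": TCP orientation; "contact_force": force on the tool from outside, world axes, zero at the start; "ft_torque": the same for the moment, N m; "grip_width": finger opening in m; "gripper_force": force on a finger pad.
Only numpy, scipy, OpenCV 4.12 (cv2) and the standard library are available. Lean on these libraries where they do the work, as an engineer would, in place of code of your own. Each camera call takes 0.05 s, during which the arm holds its last target. There are 200 camera calls.

TASK

Dry-fit the two loose beech tenons in the carved rail: slide one into each of the two mortises in the rail's edge until you feel it bottom out, and leave both there. The mortises were chopped to different depths that nobody has measured and the fit is snug, so push through the rub but do it gently with hand pressure only, because there is little wood behind the mortises. Leave the mallet, the gouge and the wax tin where they are.

Things in the scene. Friction and masses are not known exactly. Their poses are not given: they have to be found in the camera images.
- rail: Carved pale-oak rail lying flat, held immovably by four brass bench dogs (19 mm round, 30 mm high) at its robot-side edge and both ends. 90 mm (x) by 240 mm (y) by 46 mm high, carving up to 5 mm proud on top. Origin: centre of the underside. The two mortises are in its flat +x edge, away from the robot; its x axis points straight out of them. A push of more than 30 N does damage.
- mouth_left (a point): Centre of the +y mortise's mouth on the rail's +x edge, 23 mm above the bench, 42 mm to +y of the rail's middle, marked by pencil lines. Axes as the rail. A pocket 29.6 mm wide (y), 15.6 mm high, running level to -x. Bottom unseen, 28 to 58 mm deep, different each time. Snug: from 10 to 15 mm in a tenon rubs with up to about 10 N; the hard bottom is a steep rise above that.
- mouth_right (a point): The same for the -y mortise, 42 mm to -y of the rail's middle, with its own hidden depth in the same range and the same rub.
- tenon1: Loose tenon: pale beech bar 100 mm long (its x), 28 mm wide (y), 14 mm thick (z), the last 5 mm of each end bevelled to 23 by 9 mm, about 30 g, lying flat on the bench. Origin: centre of the underside. Both tenons are alike: either fits either mortise, either end first. When home, 42 to 72 mm of it stands out of the rail.
- tenon2: The second loose tenon, alike.
- tenon1_end_a (a point): Centre of tenon1's +x end face.
- tenon1_end_b (a point): Centre of tenon1's -x end face.
- tenon2_end_a (a point): Centre of tenon2's +x end face.
- tenon2_end_b (a point): Centre of tenon2's -x end face.
- mallet: Carver's round mallet standing on its dark red-brown head (94 mm across, 115 mm high), handle up, 245 mm tall. Origin: centre of the underside. Bystander.
- gouge: Carving gouge lying on the bench, dark wooden handle 125 mm and steel blade 115 mm long, 24 mm thick. Origin: bench level, where handle meets blade; x along the blade. Bystander.
- wax_tin: Round green tin of wax, 64 mm across, 50 mm high, standing. Origin: centre of the underside. Bystander.
Things that resemble listed ones, but are neither listed nor needed, are in the scene too. What is shaped like the tenon2 but purple is not meant. What is shaped like the tenon1 but red is not meant.

How it is judged (in metres and radians):
On the way:
1. one tenon is home: it stands within about 2 mm of the bottom of a mortise ((distance between any of tenon1_end_a, tenon1_end_b, tenon2_end_a, tenon2_end_b and bottom_left_c0 below 0.0072 m or distance between any of tenon1_end_a, tenon1_end_b, tenon2_end_a, tenon2_end_b and bottom_right_c0 below 0.0072 m)), for 0.2 s.
At the end, for the whole second after the job is handed in: Each of the two mortises holds a tenon whose inner end is within about 2 mm of the mortise's hidden bottom (the centre of bottom_left_c0 or bottom_right_c0 lies 5 mm beyond the bottom face); both tenons are at rest and released (distance between any of tenon1_end_a, tenon1_end_b, tenon2_end_a, tenon2_end_b and bottom_left_c0 below 0.0072 m and distance between any of tenon1_end_a, tenon1_end_b, tenon2_end_a, tenon2_end_b and bottom_right_c0 below 0.0072 m and linear speed of each of tenon1, tenon2 below 0.01 m/s); the robot touches nothing.
It fails at once if a tenon is pushed against the bottom of a mortise with more than 30 N (contact force between any of tenon1, tenon2 and bottom_left_c0 above 30 N or contact force between any of tenon1, tenon2 and bottom_right_c0 above 30 N).
It fails at once if a tenon is rammed or jammed against the rail with more than 50 N, all contacts and the snug fit's own pinch of about 8 N together (contact force between any of tenon1, tenon2 and rail above 50 N).
It fails at once if the robot presses on the rail itself with more than 30 N (contact force between any of the fingers, the arm and rail above 30 N).
It fails at once if the mallet, gouge or wax tin is shifted more than 30 mm or the mallet tipped over (distance of any of mallet, gouge, wax_tin from where it was at the start of the episode above 0.03 m or angle between mallet's own z axis and vertical above 0.35 rad).
It also fails if it takes over 61 s, if anything falls off the work surface, if the arm or the gripper's body presses on something with over 40 N, if the wrist force passes 120 N, or if a joint passes its speed limit or range.

## Working session

There is one attempt and no reset: what is moved stays moved. The work goes in short steps, Python scripts to look and compute and a tool call to move; the robot and the scene stay as the last step left them, time stands still between calls to the robot, and variables do not carry over. Pictures are saved under pics/ and viewed, at most 10 in all, crops included, and the job is handed in when it is done.

Besides the shell and the picture viewer there is one more tool, called after "Emit:" in YAML: its name, and indented under it one key for each argument. carry_out: Moves the arm, as the interface text tells. Its arguments: {"type":"object","properties":{"deltas":{"type":"array","items":{"type":"object","properties":{"tx":{"type":"number"},"ty":{"type":"number"},"tz":{"type":"number"},"ax":{"type":"number"},"ay":{"type":"number"},"az":{"type":"number"},"claw":{"type":"number"}}}},"newtons":{"type":"number"}},"required":["deltas"]}

```bash
mkdir -p pics; cat > h.py <<'E'
from rig import bot
import cv2, numpy as np
def K(p): return np.array([[p['fx'],0,p['cx']],[0,p['fy'],p['cy']],[0,0,1.]]), np.array(p['dist_coeffs'],float)
def cam(p, st=None):
    if 'mount' in p:
        T=np.eye(4); T[:3,:3]=np.array(st['eef_rot']); T[:3,3]=st['position']
        M=T@np.array(p['mount']); return M[:3,3],M[:3,:3]
    return np.array(p['origin']),np.array(p['rotation'])
def ray(p,uv,st=None):
    k,d=K(p); o,R=cam(p,st)
    n=cv2.undistortPoints(np.array(uv,float).reshape(-1,1,2),k,d).reshape(-1,2)
    r=np.c_[n,np.ones(len(n))]@R.T
    return o,r
def onz(p,uv,z,st=None):
    o,r=ray(p,uv,st); return o+r*((z-o[2])/r[:,2])[:,None]
def proj(p,X,st=None):
    k,d=K(p); o,R=cam(p,st); r=cv2.Rodrigues(R.T)[0]
    return cv2.projectPoints(np.array(X,float).reshape(-1,1,3),r,-R.T@o,k,d)[0].reshape(-1,2)
def tri(obs):
    A=np.zeros((3,3));b=np.zeros(3)
    for o,r in obs:
        r=r/np.linalg.norm(r);P=np.eye(3)-np.outer(r,r);A+=P;b+=P@o
    return np.linalg.solve(A,b)
def save(p,n): cv2.imwrite('pics/'+n,cv2.cvtColor(p['image'],cv2.COLOR_RGB2BGR))
E
cat > a.py <<'E'
from h import *
np.set_printoptions(precision=4,suppress=True)
for n in ['scene','side']:
    p=bot.get_image(n); save(p,n+'.png'); print(n,np.array(p['origin']))
    for t in ['tenon1','mouth_left','rail','mallet','gouge','wax_tin']:
        for m in bot.mark_of(t,p): print(t,'mark',np.round(m['uv'],1),round(m['score'],2))
    for s in bot.silhouettes('tenon1',p):
        r=s['region']; print('sil',s['extent'],round(s['score'],2),p['image'][r].mean(0).round())
st=bot.state(); print(st['position'],st['contact_force'],st['time'],st['eef_rot'])
E
python3 a.py
```

```text
scene [1.1238 0.4445 0.6753]
tenon1 mark [213.6 244.2] 0.93
tenon1 mark [342.9 291.8] 0.92
tenon1 mark [299.5 325.3] 0.86
tenon1 mark [214.1 204.9] 0.65
mouth_left mark [324.8 213.3] 0.59
rail mark [323.5 204.2] 0.7
mallet mark [170.7 176.3] 0.87
gouge mark [402.7 330.4] 0.66
wax_tin mark [430.9 251.8] 0.88
sil [335.7, 272.6, 359.7, 312.9] 0.96 [248. 230. 148.]
sil [193.2, 234.0, 230.3, 253.8] 0.91 [159.  43.  22.]
sil [203.0, 191.6, 225.1, 220.9] 0.64 [213. 178. 105.]
sil [291.4, 303.8, 308.4, 346.4] 0.61 [189.  93. 180.]
side [ 0.1099 -0.9404  0.981 ]
tenon1 mark [334.9 229.3] 0.93
tenon1 mark [322.2 261.5] 0.77
tenon1 mark [254.7 168.9] 0.77
tenon1 mark [296.4 161.3] 0.75
mouth_left mark [228.6 206.5] 0.93
rail mark [216.2 225.6] 0.89
mallet mark [357.3 321.4] 0.72
gouge mark [241.6 141.9] 0.77
wax_tin mark [178.2 169.4] 0.92
sil [319.4, 216.0, 353.4, 228.1] 0.88 [94. 14.  8.]
sil [307.9, 244.8, 335.8, 274.8] 0.68 [165. 128.  72.]
sil [288.3, 151.5, 305.8, 168.3] 0.6 [100.  42. 105.]
[0.55   0.     0.2533] [-0.0797 -0.1681  0.1969] 0.8 [[-0.  1. -0.]
 [ 1.  0.  0.]
 [ 0. -0. -1.]]
```

View pics/scene.png

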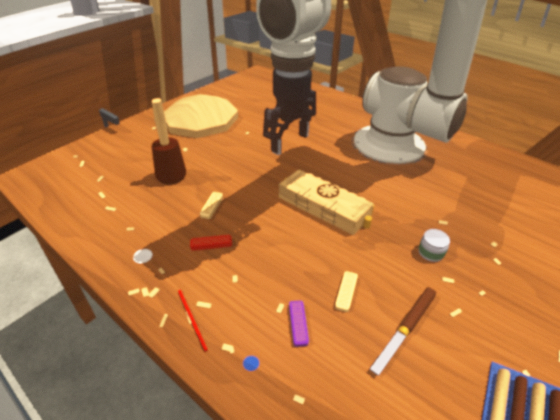

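View pics/side.png

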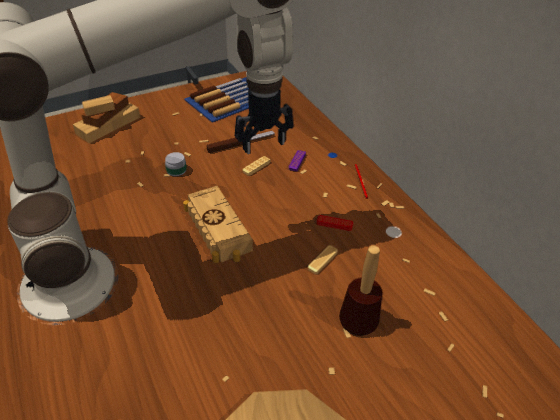

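Candidates: pale bars in scene at (347,291) and (212,205), red (211,242), purple (299,324). The tenons are the two pale ones; the red and purple bars are look-alikes.

```bash
cat > b.py <<'E'
from h import *
np.set_printoptions(precision=4,suppress=True)
a=bot.get_image('scene'); 
for uv in [(342.9,291.8),(214.1,204.9),(213.6,244.2),(299.5,325.3)]: print('z0',onz(a,uv,0.0)[0])
print('mallet,gouge,tin',onz(a,[(170.7,176.3),(402.7,330.4),(430.9,251.8)],0))
s=bot.get_image('side')
print('side z0',onz(s,[(322.2,261.5),(254.7,168.9)],0),'rail',onz(s,(216.2,225.6),0),onz(a,(323.5,204.2),0))
print('tri',tri([(ray(a,(347,291))[0],ray(a,(347,291))[1][0]),(ray(s,(256.5,166))[0],ray(s,(256.5,166))[1][0])]))
st=bot.state();w=bot.get_image('wrist');save(w,'w0.png');o,R=cam(w,st);print('wristcam',o,R)
c=np.vstack([cv2.resize(a['image'][180:320,180:380],(600,420)) ,cv2.resize(w['image'],(600,420))[:,:]])
cv2.imwrite('pics/c0.png',cv2.cvtColor(cv2.resize(c,(428,600)),cv2.COLOR_RGB2BGR))
E
python3 b.py
```

```text
z0 [0.6315 0.2199 0.    ]
z0 [ 0.6103 -0.2076 -0.    ]
z0 [ 0.7135 -0.0983  0.    ]
z0 [0.758  0.1993 0.    ]
mallet,gouge,tin [[ 0.6033 -0.4063  0.    ]
 [ 0.636   0.3652  0.    ]
 [ 0.3937  0.3193  0.    ]]
side z0 [[ 0.6174 -0.2101  0.    ]
 [ 0.6202  0.2195  0.    ]] rail [[0.4179 0.0315 0.    ]] [[0.4148 0.0171 0.    ]]
tri [0.6285 0.2265 0.0046]
wristcam [0.5508 0.0761 0.3741] [[ 1.      0.0001 -0.0004]
 [ 0.     -0.9537 -0.3006]
 [-0.0004  0.3006 -0.9537]]
```

View pics/c0.png

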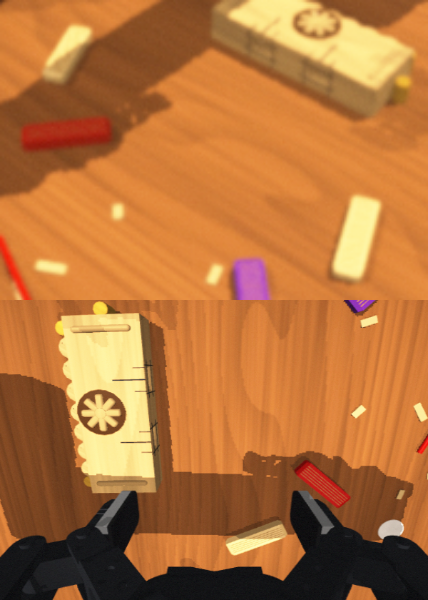

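Close crop: the two pale bars at scene (347,291) and (212,205) are the beech tenons. The red and purple bars are clearly different. The wrist view shows the rail with its pencil lines on the right edge.

```bash
cat > c.py <<'E'
from h import *
import sys
np.set_printoptions(precision=4,suppress=True)
def tops(w,st,z=0.014):
    for s in bot.silhouettes('tenon1',w):
        r=s['region'].astype(np.uint8); col=w['image'][s['region']].mean(0)
        c=max(cv2.findContours(r,0,2)[0],key=cv2.contourArea).reshape(-1,2)
        X=onz(w,c,z,st)[:,:2]; q=cv2.minAreaRect((X*1000).astype(np.float32))
        print('sil',s['extent'],round(s['score'],2),col.round(),'rect mm',np.round(q[0],1),np.round(q[1],1),round(q[2],1))
st=bot.state();w=bot.get_image('wrist');save(w,sys.argv[1]); print(w['fx'],w['fy'],w['cx'],w['cy'],st['time'],np.array(st['position']))
tops(w,st)
for t,z in [('tenon1',0),('tenon1_end_a',.007),('mouth_left',.023),('rail',0)]:
    for m in bot.mark_of(t,w): print(t,np.round(m['uv'],1),round(m['score'],2),onz(w,m['uv'],z,st)[0])
E
python3 c.py w1.png; python3 -c "
from rig import bot;print(bot.tips_ahead)
import cv2;i=cv2.imread('pics/w1.png')[0:290,50:240];cv2.imwrite('pics/c1.png',cv2.resize(i,None,fx=2.05,fy=2.05,interpolation=2))"
```

```text
345.1504934549654 345.1504934549654 280.3227505049248 205.00276160864874 0.95 [0.55   0.     0.2533]
sil [383.8, 225.7, 460.9, 290.3] 0.96 [182.  42.  30.] rect mm [ 714.7 -102. ] [ 29.2 104.6] 48.6
sil [450.5, 0.9, 491.7, 17.0] 0.92 [133.  55. 152.] rect mm [729.9 157.5] [35.6 14.7] 1.3
sil [292.9, 307.3, 374.6, 355.7] 0.86 [215. 188. 122.] rect mm [ 617.8 -204.7] [98.3 38.6] 25.5
tenon1 [420.1 259.1] 0.85 [ 0.719  -0.1101  0.    ]
tenon1 [335.8 328.1] 0.66 [ 0.6221 -0.2081  0.    ]
tenon1_end_a [447.4 282.8] 0.97 [ 0.7535 -0.1387  0.007 ]
tenon1_end_a [376.1 319.5] 0.92 [ 0.6709 -0.1903  0.007 ]
tenon1_end_a [296.2 349.2] 0.74 [ 0.5712 -0.2353  0.007 ]
tenon1_end_a [391.9 231.5] 0.65 [ 0.6787 -0.0715  0.007 ]
mouth_left [194.6 110.7] 0.76 [0.4661 0.0629 0.023 ]
rail [161.5 148.6] 0.76 [0.4216 0.0224 0.    ]
0.022
```

View pics/c1.png

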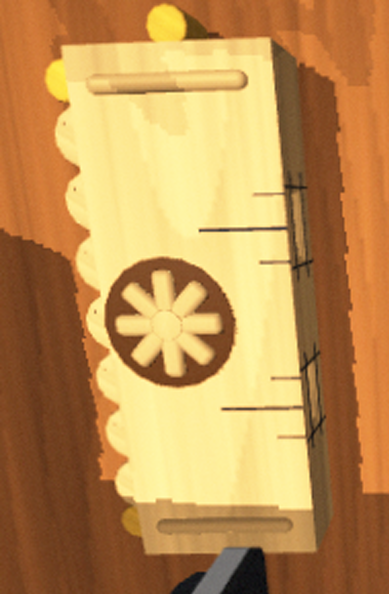

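Top pencil lines mark both mortise centres on the rail's top edge at about full-image (191.0,111.7) and (197.8,199.0). I'll take a second wrist view for parallax.

Emit:
carry_out:
  deltas:
    - {"tx": -0.75,"ty": 0.3}
    - {"tx": -0.75,"ty": 0.3}
    - {"tx": -0.75,"ty": 0.3}
    - {"tx": -0.75,"ty": 0.3}
    - {}
    - {}

```text
validation failed for argument at $.de...
```

```bash
python3 c.py w2.png; python3 -c "
import cv2;i=cv2.imread('pics/w2.png')[0:280,30:290];cv2.imwrite('pics/c2.png',cv2.resize(i,None,fx=2,fy=2,interpolation=2))"
```

```text
345.1504934549654 345.1504934549654 280.3227505049248 205.00276160864874 1.25 [0.55   0.     0.2533]
sil [385.6, 225.2, 458.4, 289.2] 0.75 [184.  43.  30.] rect mm [ 715.3 -102.5] [ 29.  104.5] 48.5
sil [295.3, 307.9, 374.4, 355.3] 0.73 [215. 186. 120.] rect mm [ 618.  -205.3] [100.   40.4] 25.1
sil [449.2, 2.5, 489.0, 17.3] 0.64 [133.  55. 151.] rect mm [729.4 157.1] [36.5 15.6] 1.3
tenon1 [333.  326.5] 0.94 [ 0.6184 -0.2057  0.    ]
tenon1 [418.6 256.4] 0.57 [ 0.7167 -0.1065  0.    ]
tenon1_end_a [373.3 318.1] 0.81 [ 0.6671 -0.1882  0.007 ]
tenon1_end_a [293.8 345.4] 0.67 [ 0.568  -0.2293  0.007 ]
tenon1_end_a [392.2 230.8] 0.64 [ 0.6789 -0.0706  0.007 ]
mouth_left [197.  111.4] 0.56 [0.4684 0.0623 0.023 ]
rail [164.7 150.7] 0.8 [0.4248 0.0201 0.    ]
```

View pics/c2.png

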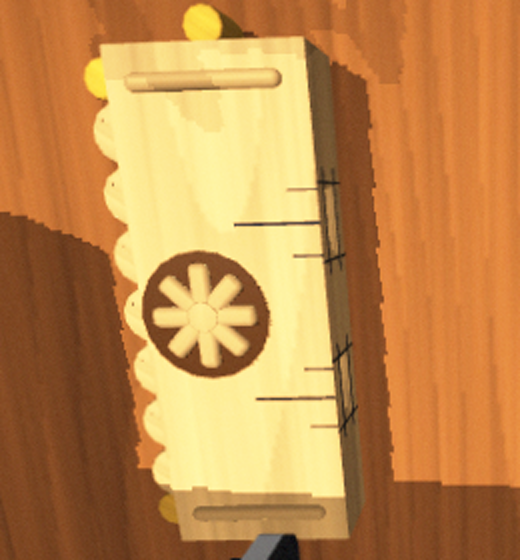

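The move was refused, so this is the same view with the rail's top edge running from (182.5,18.5) to (204,270). I'll retry with all the fields filled in.

Emit:
carry_out:
  deltas:
    - {"tx": -0.75,"ty": 0.3,"tz": 0,"ax": 0,"ay": 0,"az": 0,"claw": 85}
    - {"tx": -0.75,"ty": 0.3,"tz": 0,"ax": 0,"ay": 0,"az": 0,"claw": 85}
    - {"tx": -0.75,"ty": 0.3,"tz": 0,"ax": 0,"ay": 0,"az": 0,"claw": 85}
    - {"tx": -0.75,"ty": 0.3,"tz": 0,"ax": 0,"ay": 0,"az": 0,"claw": 85}
    - {"tx": 0,"ty": 0,"tz": 0,"ax": 0,"ay": 0,"az": 0,"claw": 85}
    - {"tx": 0,"ty": 0,"tz": 0,"ax": 0,"ay": 0,"az": 0,"claw": 85}
  newtons: 30

```text
time: 2.05
position: [0.5982, -0.1215, 0.2525]
eef_rot: [[0.002, 1.0, -0.001], [1.0, -0.002, 0.0], [0.0, -0.001, -1.0]]
contact_force: [0.2, 0.3, 0.8]
grip_width: 0.0851
gripper_force: 0.0
```

```bash
python3 c.py w3.png; python3 -c "
import cv2;i=cv2.imread('pics/w3.png');cv2.imwrite('pics/c3.png',cv2.resize(i[0:290,:390],None,fx=2.05,fy=2.05,interpolation=2))"
```

```text
345.1504934549654 345.1504934549654 280.3227505049248 205.00276160864874 2.05 [ 0.5982 -0.1215  0.2525]
sil [255.6, 218.7, 342.0, 270.8] 0.85 [223. 183. 113.] rect mm [ 618.9 -205.6] [98.9 34.2] 25.3
sil [350.8, 116.7, 430.3, 191.8] 0.62 [253.  71.  41.] rect mm [ 715.6 -104.1] [ 29.2 101.1] 49.6
tenon1 [390.8 154.6] 0.85 [ 0.7188 -0.1057  0.    ]
tenon1 [297.5 241.3] 0.68 [ 0.6185 -0.2077  0.    ]
tenon1 [340.3 227.2] 0.3 [ 0.6679 -0.1901  0.    ]
tenon1_end_a [340.5 230. ] 0.87 [ 0.667  -0.1908  0.007 ]
tenon1_end_a [255.4 263.8] 0.67 [ 0.5689 -0.2333  0.007 ]
tenon1_end_a [424.8 183.5] 0.67 [ 0.7571 -0.1364  0.007 ]
tenon1_end_a [357.1 122.7] 0.63 [ 0.6784 -0.0714  0.007 ]
rail [99.9 28. ] 0.69 [0.4195 0.0219 0.    ]
```

View pics/c3.png

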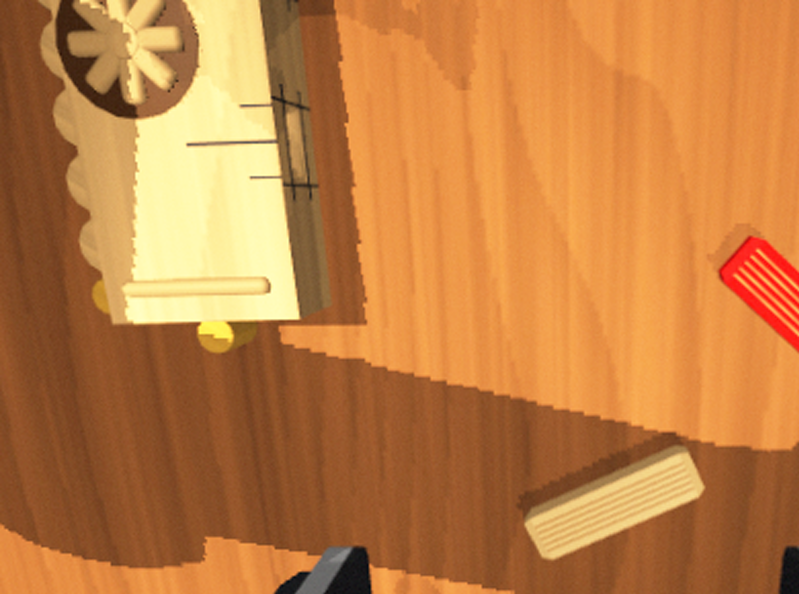

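This shows the right tenon at about (299,244) full-image, undisturbed. The right mortise's centre line meets the rail edge at (135.6,69.3), and the rail corner is at (146.3,155.6).

```bash
cat > d.py <<'E'
from h import *
np.set_printoptions(precision=4,suppress=True)
st=bot.state();w=bot.get_image('wrist')
import copy
s1=copy.deepcopy(st); s1['position']=[.55,0,.2533]; s1['eef_rot']=[[0,1,0],[1,0,0],[0,0,-1]]
def R(uv,s): o,r=ray(w,uv,s); return o,r[0]
for a,b in [((197.6,199.2),(135.6,69.3)),((204,270),(146.3,155.6))]:
    print('tri',tri([R(a,s1),R(b,st)]),onz(w,a,.046,s1),onz(w,b,.046,st))
L=onz(w,[(190.5,111.6),(182.5,18.5)],.046,s1); print('L',L)
# tenon top/bottom corners heights: near face
print('tenon end tri',tri([R((373.8,318.6),s1),R((340.5,230.),st)]),tri([R((295,347),s1),R((255.4,263.8),st)]))
# tenon top-face corners in w3
c=np.array([(682,446),(703,490),(551,559),(526,517)])/2.05
X=onz(w,c,.014,st); print(X)
E
python3 d.py
```

```text
tri [ 0.4703 -0.0195  0.0514] [[ 0.4685 -0.0213  0.046 ]] [[ 0.4686 -0.019   0.046 ]]
tri [ 0.4716 -0.0962  0.0522] [[ 0.4695 -0.0998  0.046 ]] [[ 0.4698 -0.0969  0.046 ]]
L [[0.4678 0.063  0.046 ]
 [0.4663 0.1412 0.046 ]]
tenon end tri [ 0.6674 -0.1883  0.0079] [ 0.5695 -0.2313  0.0077]
[[ 0.6567 -0.1711  0.014 ]
 [ 0.6696 -0.1969  0.014 ]
 [ 0.5853 -0.2396  0.014 ]
 [ 0.5715 -0.2133  0.014 ]]
```

```bash
python3 -c "
from rig import bot;s=bot.state();print(s['q'],s['time'])"
```

```text
[-1.12734670e+01  1.34406935e+01  1.96927013e+01  9.62207806e+01
  1.12885912e-03  7.86618403e+01] 2.4
```

Emit:
carry_out:
  deltas:
    - {"tx": -0.6,"ty": 0.43,"tz": 0.3,"ax": 0,"ay": 0,"az": 0,"claw": 60}
    - {"tx": -0.6,"ty": 0.43,"tz": 0.3,"ax": 0,"ay": 0,"az": 0,"claw": 60}
    - {"tx": -0.53,"ty": 0.44,"tz": 0.3,"ax": 0,"ay": 0,"az": 0,"claw": 60}
    - {"tx": 0,"ty": 0,"tz": 0,"ax": 0,"ay": 0,"az": 7,"claw": 50}
    - {"tx": 0,"ty": 0,"tz": 0,"ax": 0,"ay": 0,"az": 0,"claw": 50}
    - {"tx": 0,"ty": 0,"tz": 0,"ax": 0,"ay": 0,"az": 0,"claw": 50}
  newtons: 30

```text
time: 2.9
position: [0.6499, -0.1888, 0.2174]
eef_rot: [[0.119, 0.993, -0.0], [0.993, -0.119, 0.0], [0.0, -0.0, -1.0]]
contact_force: [-0.7, -0.3, -0.7]
grip_width: 0.05
gripper_force: 0.0
```

```bash
python3 -c "
from rig import bot;s=bot.state();print(s['q'],s['time'],s['eef_rot'])"
```

```text
[-1.61984917e+01  2.27704584e+01  2.73385179e+01  9.45869124e+01
  7.35118755e-03  8.06233799e+01] 2.9 [[ 1.18783052e-01  9.92920192e-01 -2.80189498e-04]
 [ 9.92920215e-01 -1.18782994e-01  2.15001041e-04]
 [ 1.80197128e-04 -3.03744297e-04 -9.99999938e-01]]
```

Emit:
carry_out:
  deltas:
    - {"tx": 0,"ty": 0,"tz": 0.2,"ax": 0,"ay": 0,"az": -6.77,"claw": 50}
    - {"tx": 0,"ty": 0,"tz": 0.2,"ax": 0,"ay": 0,"az": -6.77,"claw": 50}
    - {"tx": 0,"ty": 0,"tz": 0.2,"ax": 0,"ay": 0,"az": -6.77,"claw": 50}
    - {"tx": 0,"ty": 0,"tz": 0.2,"ax": 0,"ay": 0,"az": -6.77,"claw": 50}
    - {"tx": 0,"ty": 0,"tz": 0.2,"ax": 0,"ay": 0,"az": -6.77,"claw": 50}
    - {"tx": 0,"ty": 0,"tz": 0.2,"ax": 0,"ay": 0,"az": -6.77,"claw": 50}
    - {"tx": 0,"ty": 0,"tz": 0.2,"ax": 0,"ay": 0,"az": -6.77,"claw": 50}
    - {"tx": 0,"ty": 0,"tz": 0.2,"ax": 0,"ay": 0,"az": -6.77,"claw": 50}
    - {"tx": 0,"ty": 0,"tz": 0.2,"ax": 0,"ay": 0,"az": -6.77,"claw": 50}
    - {"tx": 0,"ty": 0,"tz": 0.2,"ax": 0,"ay": 0,"az": -6.77,"claw": 50}
    - {"tx": 0,"ty": 0,"tz": 0.2,"ax": 0,"ay": 0,"az": -6.77,"claw": 50}
    - {"tx": 0,"ty": 0,"tz": 0.2,"ax": 0,"ay": 0,"az": -6.77,"claw": 50}
    - {"tx": 0,"ty": 0,"tz": 0.2,"ax": 0,"ay": 0,"az": -6.77,"claw": 50}
    - {"tx": 0,"ty": 0,"tz": 0.2,"ax": 0,"ay": 0,"az": -6.77,"claw": 50}
    - {"tx": 0,"ty": 0,"tz": 0.2,"ax": 0,"ay": 0,"az": -6.77,"claw": 50}
    - {"tx": 0,"ty": 0,"tz": 0.2,"ax": 0,"ay": 0,"az": -6.77,"claw": 50}
    - {"tx": 0,"ty": 0,"tz": 0.2,"ax": 0,"ay": 0,"az": -6.77,"claw": 50}
    - {"tx": 0,"ty": 0,"tz": 0.2,"ax": 0,"ay": 0,"az": -6.77,"claw": 50}
    - {"tx": 0,"ty": 0,"tz": 0,"ax": 0,"ay": 0,"az": 0,"claw": 50}
    - {"tx": 0,"ty": 0,"tz": 0,"ax": 0,"ay": 0,"az": 0,"claw": 50}

```text
time: 4.57
position: [0.6499, -0.1884, 0.0742]
eef_rot: [[-0.908, -0.42, 0.001], [-0.42, 0.908, -0.0], [-0.001, -0.0, -1.0]]
contact_force: [-0.3, -0.0, -0.2]
grip_width: 0.0502
gripper_force: 0.0
```

```bash
python3 c.py w4.png
```

```text
345.1504934549654 345.1504934549654 280.3227505049248 205.00276160864874 4.5667 [ 0.6499 -0.1884  0.0742]
sil [240.5, 76.4, 299.3, 256.6] 0.76 [244. 214. 137.] rect mm [ 619.3 -209.3] [98.6 28.6] 25.3
sil [280.0, 345.2, 348.3, 379.7] 0.69 [187.  26.  18.] rect mm [ 719.9 -133.6] [24.9 44.7] 28.2
tenon1 [271.1 170.1] 0.85 [ 0.6199 -0.2093  0.    ]
tenon1 [352.4 361.4] 0.58 [ 0.7194 -0.102   0.    ]
tenon1_end_a [284.3 387.9] 0.85 [ 0.7542 -0.1382  0.007 ]
tenon1_end_a [276.4 256.1] 0.62 [ 0.6648 -0.1852  0.007 ]
tenon1_end_a [266.7  75.8] 0.55 [ 0.5746 -0.2321  0.007 ]
```

View pics/w4.png

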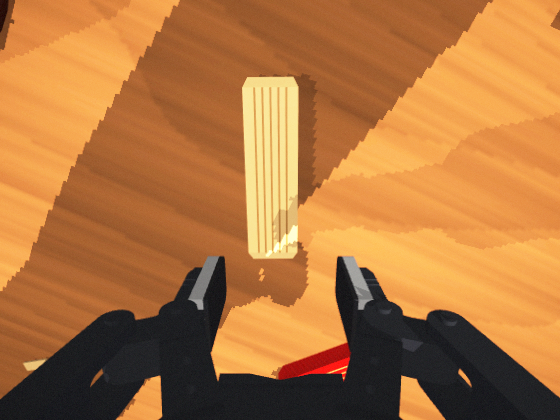

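The close view shows the pale beech tenon at (271,168) between and ahead of the fingers. It sits about 5 mm off the jaw centre line and is parallel to it. I'll correct for that and descend.

Emit:
carry_out:
  deltas:
    - {"tx": 0.08,"ty": -0.13,"tz": 0.0,"ax": 0,"ay": 0,"az": 0.2,"claw": 50}
    - {"tx": 0,"ty": 0,"tz": 0.3,"ax": 0,"ay": 0,"az": 0,"claw": 50}
    - {"tx": 0,"ty": 0,"tz": 0.3,"ax": 0,"ay": 0,"az": 0,"claw": 50}
    - {"tx": 0,"ty": 0,"tz": 0.3,"ax": 0,"ay": 0,"az": 0,"claw": 50}
    - {"tx": 0,"ty": 0,"tz": 0.15,"ax": 0,"ay": 0,"az": 0,"claw": 50}
    - {"tx": 0,"ty": 0,"tz": 0,"ax": 0,"ay": 0,"az": 0,"claw": 50}
    - {"tx": 0,"ty": 0,"tz": 0,"ax": 0,"ay": 0,"az": 0,"claw": 50}

```text
time: 5.45
position: [0.6488, -0.1951, 0.0303]
eef_rot: [[-0.909, -0.417, -0.001], [-0.417, 0.909, 0.0], [0.001, 0.001, -1.0]]
contact_force: [0.7, 0.2, -0.1]
grip_width: 0.0502
gripper_force: 0.0
```

Emit:
carry_out:
  deltas:
    - {"tx": 0,"ty": 0,"tz": 0.05,"ax": 0,"ay": 0,"az": 0,"claw": 50}
    - {"tx": 0,"ty": 0,"tz": 0,"ax": 0,"ay": 0,"az": 0,"claw": 50}

```text
time: 5.62
position: [0.6496, -0.1953, 0.0296]
eef_rot: [[-0.909, -0.417, 0.001], [-0.417, 0.909, -0.0], [-0.001, -0.0, -1.0]]
contact_force: [0.0, -0.8, -0.1]
grip_width: 0.0502
gripper_force: 0.0
```

Emit:
carry_out:
  deltas:
    - {"tx": 0,"ty": 0,"tz": 0.08,"ax": 0,"ay": 0,"az": 0,"claw": 40}
    - {"tx": 0,"ty": 0,"tz": 0,"ax": 0,"ay": 0,"az": 0,"claw": 34}
    - {"tx": 0,"ty": 0,"tz": 0,"ax": 0,"ay": 0,"az": 0,"claw": 20}
    - {"tx": 0,"ty": 0,"tz": 0,"ax": 0,"ay": 0,"az": 0,"claw": 20}
    - {"tx": 0,"ty": 0,"tz": 0,"ax": 0,"ay": 0,"az": 0,"claw": 20}
    - {"tx": 0,"ty": 0,"tz": 0,"ax": 0,"ay": 0,"az": 0,"claw": 20}
  newtons: 35

```text
time: 6.12
position: [0.6493, -0.1953, 0.0262]
eef_rot: [[-0.909, -0.417, 0.0], [-0.417, 0.909, -0.0], [-0.0, -0.0, -1.0]]
contact_force: [0.6, -1.1, 0.1]
grip_width: 0.0268
gripper_force: 34.8
```

Emit:
carry_out:
  deltas:
    - {"tx": 0,"ty": 0,"tz": -0.5,"ax": 0,"ay": 0,"az": 0,"claw": 20}
    - {"tx": 0,"ty": 0,"tz": -0.5,"ax": 0,"ay": 0,"az": 0,"claw": 20}
    - {"tx": 0,"ty": 0,"tz": 0,"ax": 0,"ay": 0,"az": 5.95,"claw": 20}
    - {"tx": 0,"ty": 0,"tz": 0,"ax": 0,"ay": 0,"az": 5.95,"claw": 20}
    - {"tx": 0,"ty": 0,"tz": 0,"ax": 0,"ay": 0,"az": 5.95,"claw": 20}
    - {"tx": 0,"ty": 0,"tz": 0,"ax": 0,"ay": 0,"az": 5.95,"claw": 20}
    - {"tx": 0.38,"ty": 0.73,"tz": 0,"ax": 0,"ay": 0,"az": 0,"claw": 20}
    - {"tx": 0.38,"ty": 0.73,"tz": 0,"ax": 0,"ay": 0,"az": 0,"claw": 20}
    - {"tx": 0.38,"ty": 0.73,"tz": 0,"ax": 0,"ay": 0,"az": 0,"claw": 20}
    - {"tx": 0.38,"ty": 0.73,"tz": 0,"ax": 0,"ay": 0,"az": 0,"claw": 20}
    - {"tx": 0.38,"ty": 0.73,"tz": 0,"ax": 0,"ay": 0,"az": 0,"claw": 20}
    - {"tx": 0.15,"ty": 0.77,"tz": 0,"ax": 0,"ay": 0,"az": 0,"claw": 20}
    - {"tx": 0,"ty": 0,"tz": 0,"ax": 0,"ay": 0,"az": 0,"claw": 20}
    - {"tx": 0,"ty": 0,"tz": 0,"ax": 0,"ay": 0,"az": 0,"claw": 20}
    - {"tx": 0,"ty": 0,"tz": 0,"ax": 0,"ay": 0,"az": 0,"claw": 20}

```text
time: 7.37
position: [0.5648, -0.0198, 0.0663]
eef_rot: [[-1.0, -0.016, 0.0], [-0.016, 1.0, -0.0], [-0.0, -0.0, -1.0]]
contact_force: [0.7, -0.5, -0.6]
grip_width: 0.0269
gripper_force: 34.7
```

```bash
cat > e.py <<'E'
from h import *
import sys
st=bot.state(); w=bot.get_image('wrist'); save(w,sys.argv[1]+'w.png'); print(np.round(st['position'],4),np.round(np.array(st['eef_rot']),3).tolist())
c=cv2.resize(w['image'],(560,420)); cv2.imwrite('pics/%s.png'%sys.argv[1],c[:,:,::-1])
for t in ['tenon1','tenon1_end_a','rail','mouth_left']:
    for m in bot.mark_of(t,w)[:3]: print(t,np.round(m['uv'],1),round(m['score'],2))
E
python3 e.py t1
```

```text
[ 0.5648 -0.0198  0.0663] [[-1.0, -0.016, 0.0], [-0.016, 1.0, -0.0], [-0.0, -0.0, -1.0]]
tenon1 [280.  200.1] 0.71
tenon1_end_a [282.  306.6] 0.7
tenon1_end_a [282.   80.2] 0.69
mouth_left [476.2  52.1] 0.9
mouth_left [283.   45.5] 0.57
```

View pics/t1.png

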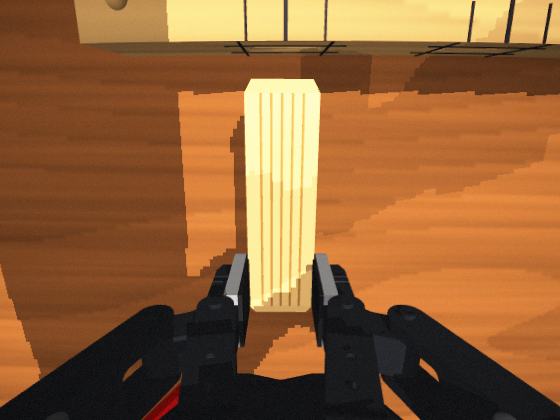

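The tenon is held straight, with its tip centre at about (282.5,80). The right mouth's centre line is at column 286 on the rail edge, row 41, with cut lines at 245 and 326. Next I compute the offset.

```bash
cat > f.py <<'E'
from h import *
np.set_printoptions(precision=4,suppress=True)
st=bot.state(); w=bot.get_image('wrist')
print('mouth edge z.046',onz(w,[(286,41),(245,41),(326,41),(511,42)],.046,st))
print('face bottom cut',onz(w,[(83,43),(555,39)],.046,st))
print('mouth marks z.023',onz(w,[(283,45.5),(476.2,52.1)],.023,st))
for z in (.050,.054): print('tenon top inner corners',onz(w,[(245.5,92),(319.5,92),(248.5,80),(317,80)],z,st),onz(w,[(247.5,250),(316,250)],z,st))
g=w['image'].astype(int)
for r in (60,95,110,150,200,235): 
    row=g[r,200:360]; print(r,[ (int(i)+200) for i in np.where(np.abs(np.diff(row[:,2]))>35)[0]])
E
python3 f.py
```

```text
mouth edge z.046 [[ 0.4687 -0.0205  0.046 ]
 [ 0.4689 -0.0358  0.046 ]
 [ 0.4685 -0.0055  0.046 ]
 [ 0.4669  0.0651  0.046 ]]
face bottom cut [[ 0.4697 -0.0975  0.046 ]
 [ 0.4652  0.0823  0.046 ]]
mouth marks z.023 [[ 0.4672 -0.0215  0.023 ]
 [ 0.468   0.0643  0.023 ]]
tenon top inner corners [[ 0.4873 -0.0355  0.05  ]
 [ 0.4869 -0.0075  0.05  ]
 [ 0.483  -0.0343  0.05  ]
 [ 0.4826 -0.0087  0.05  ]] [[ 0.5525 -0.0357  0.05  ]
 [ 0.5521 -0.006   0.05  ]]
tenon top inner corners [[ 0.4873 -0.0351  0.054 ]
 [ 0.487  -0.008   0.054 ]
 [ 0.4831 -0.034   0.054 ]
 [ 0.4828 -0.0091  0.054 ]] [[ 0.5506 -0.0353  0.054 ]
 [ 0.5502 -0.0065  0.054 ]]
60 []
95 [243, 258, 261, 269, 272, 280, 282, 283, 291, 293, 294, 301, 302, 304, 305, 319, 320]
110 [243, 244, 258, 261, 269, 272, 280, 282, 283, 291, 293, 301, 302, 304, 319]
150 [244, 245, 259, 261, 262, 269, 272, 280, 282, 290, 292, 293, 300, 301, 303, 317, 318]
200 [245, 246, 259, 260, 262, 269, 272, 279, 282, 289, 292, 299, 301, 302, 315, 316]
235 [246, 247, 260, 262, 269, 270, 272, 279, 281, 289, 291, 298, 301, 314]
```

```bash
cat > g.py <<'E'
from h import *
np.set_printoptions(precision=4,suppress=True)
st=bot.state(); w=bot.get_image('wrist'); o,R=cam(w,st)
g=w['image'].astype(float)
def edge(r,c,k=6):
    d=np.abs(np.diff(g[r,c-k:c+k+1].sum(1))); return c-k+(d*np.arange(len(d))).sum()/d.sum()+.5
P=[]
for r in range(96,240,6):
    t=(r-95)/140; a=edge(r,int(243.5+3*t)); b=edge(r,int(319.5-5.5*t))
    _,q=ray(w,[(a,r),(b,r)],st); s=.028/np.linalg.norm(q[0]-q[1]); P.append(o+s*(q[0]+q[1])/2)
P=np.array(P); print(P[::4])
for j,n in ((1,'yaw'),(2,'pitch')):
    m=np.polyfit(P[:,0],P[:,j],1); print(n,np.degrees(np.arctan(m[0])),'at x=.483:',np.polyval(m,.483),'at .5648',np.polyval(m,.5648))
E
python3 g.py
```

```text
[[ 0.4885 -0.0218  0.0552]
 [ 0.497  -0.0218  0.0562]
 [ 0.5059 -0.0216  0.0552]
 [ 0.5152 -0.0215  0.0549]
 [ 0.525  -0.0216  0.0543]
 [ 0.535  -0.0215  0.0548]]
yaw 0.3926184136259438 at x=.483: -0.021801130701487818 at .5648 -0.021240588734779613
pitch -0.5105912640828096 at x=.483: 0.05519490409506525 at .5648 0.05446592420484137
```

Emit:
carry_out:
  deltas:
    - {"tx": 0,"ty": 0.045,"tz": 0.2,"ax": 0,"ay": 0,"az": -0.4,"claw": 20}
    - {"tx": 0,"ty": 0,"tz": 0.2,"ax": 0,"ay": 0,"az": 0,"claw": 20}
    - {"tx": 0,"ty": 0,"tz": 0.205,"ax": 0,"ay": 0,"az": 0,"claw": 20}
    - {"tx": 0,"ty": 0,"tz": 0,"ax": 0,"ay": 0,"az": 0,"claw": 20}
    - {"tx": 0,"ty": 0,"tz": 0,"ax": 0,"ay": 0,"az": 0,"claw": 20}

```text
time: 8.13
position: [0.5639, -0.0179, 0.0408]
eef_rot: [[-1.0, -0.022, -0.002], [-0.022, 1.0, 0.0], [0.002, 0.0, -1.0]]
contact_force: [0.1, -0.1, 0.4]
grip_width: 0.0269
gripper_force: 34.7
```

Emit:
carry_out:
  deltas:
    - {"tx": 0.08,"ty": 0,"tz": 0,"ax": 0,"ay": 0,"az": 0,"claw": 20}
    - {"tx": 0.08,"ty": 0,"tz": 0,"ax": 0,"ay": 0,"az": 0,"claw": 20}
    - {"tx": 0.08,"ty": 0,"tz": 0,"ax": 0,"ay": 0,"az": 0,"claw": 20}
    - {"tx": 0.04,"ty": 0,"tz": 0,"ax": 0,"ay": 0,"az": 0,"claw": 20}
    - {"tx": 0.04,"ty": 0,"tz": 0,"ax": 0,"ay": 0,"az": 0,"claw": 20}
    - {"tx": 0.04,"ty": 0,"tz": 0,"ax": 0,"ay": 0,"az": 0,"claw": 20}
    - {"tx": 0.04,"ty": 0,"tz": 0,"ax": 0,"ay": 0,"az": 0,"claw": 20}
    - {"tx": 0,"ty": 0,"tz": 0,"ax": 0,"ay": 0,"az": 0,"claw": 20}

```text
time: 8.8
position: [0.5484, -0.0183, 0.042]
eef_rot: [[-1.0, -0.022, 0.0], [-0.022, 1.0, -0.0], [-0.0, -0.0, -1.0]]
contact_force: [-0.6, 0.4, -0.3]
grip_width: 0.027
gripper_force: 34.7
```

Emit:
carry_out:
  deltas:
    - {"tx": 0.04,"ty": 0,"tz": 0,"ax": 0,"ay": 0,"az": 0,"claw": 20}
    - {"tx": 0.04,"ty": 0,"tz": 0,"ax": 0,"ay": 0,"az": 0,"claw": 20}
    - {"tx": 0.04,"ty": 0,"tz": 0,"ax": 0,"ay": 0,"az": 0,"claw": 20}
    - {"tx": 0,"ty": 0,"tz": 0,"ax": 0,"ay": 0,"az": 0,"claw": 20}

```text
time: 9.13
position: [0.5435, -0.0184, 0.0418]
eef_rot: [[-1.0, -0.022, -0.0], [-0.022, 1.0, -0.0], [0.0, -0.0, -1.0]]
contact_force: [0.3, 0.3, 0.1]
grip_width: 0.0269
gripper_force: 34.7
```

Emit:
carry_out:
  deltas:
    - {"tx": 0.04,"ty": 0,"tz": 0,"ax": 0,"ay": 0,"az": 0,"claw": 20}
    - {"tx": 0.04,"ty": 0,"tz": 0,"ax": 0,"ay": 0,"az": 0,"claw": 20}
    - {"tx": 0.04,"ty": 0,"tz": 0,"ax": 0,"ay": 0,"az": 0,"claw": 20}
    - {"tx": 0,"ty": 0,"tz": 0,"ax": 0,"ay": 0,"az": 0,"claw": 20}

```text
time: 9.47
position: [0.5387, -0.0185, 0.0419]
eef_rot: [[-1.0, -0.022, -0.0], [-0.022, 1.0, 0.0], [0.0, 0.0, -1.0]]
contact_force: [0.3, -0.3, -0.1]
grip_width: 0.0275
gripper_force: 34.7
```

Emit:
carry_out:
  deltas:
    - {"tx": 0.04,"ty": 0,"tz": 0,"ax": 0,"ay": 0,"az": 0,"claw": 20}
    - {"tx": 0.04,"ty": 0,"tz": 0,"ax": 0,"ay": 0,"az": 0,"claw": 20}
    - {"tx": 0.04,"ty": 0,"tz": 0,"ax": 0,"ay": 0,"az": 0,"claw": 20}

```text
time: 9.72
position: [0.5341, -0.0186, 0.0419]
eef_rot: [[-1.0, -0.022, -0.0], [-0.022, 1.0, -0.0], [0.0, -0.0, -1.0]]
contact_force: [-0.3, -0.4, 0.2]
grip_width: 0.0267
gripper_force: 34.7
```

Emit:
carry_out:
  deltas:
    - {"tx": 0.04,"ty": 0,"tz": 0,"ax": 0,"ay": 0,"az": 0,"claw": 20}
    - {"tx": 0.04,"ty": 0,"tz": 0,"ax": 0,"ay": 0,"az": 0,"claw": 20}
    - {"tx": 0.04,"ty": 0,"tz": 0,"ax": 0,"ay": 0,"az": 0,"claw": 20}

```text
time: 9.97
position: [0.5303, -0.0187, 0.0423]
eef_rot: [[-1.0, -0.022, 0.002], [-0.022, 1.0, 0.0], [-0.002, -0.0, -1.0]]
contact_force: [4.3, 0.6, -2.1]
grip_width: 0.0269
gripper_force: 34.6
```

Emit:
carry_out:
  deltas:
    - {"tx": 0.04,"ty": 0,"tz": 0,"ax": 0,"ay": 0,"az": 0,"claw": 20}
    - {"tx": 0.04,"ty": 0,"tz": 0,"ax": 0,"ay": 0,"az": 0,"claw": 20}
    - {"tx": 0,"ty": 0,"tz": 0,"ax": 0,"ay": 0,"az": 0,"claw": 20}

```text
time: 10.22
position: [0.5262, -0.0188, 0.042]
eef_rot: [[-1.0, -0.022, 0.0], [-0.022, 1.0, 0.0], [-0.0, -0.0, -1.0]]
contact_force: [4.1, -0.5, -2.1]
grip_width: 0.0273
gripper_force: 34.6
```

Emit:
carry_out:
  deltas:
    - {"tx": 0.04,"ty": 0,"tz": 0,"ax": 0,"ay": 0,"az": 0,"claw": 20}
    - {"tx": 0.04,"ty": 0,"tz": 0,"ax": 0,"ay": 0,"az": 0,"claw": 20}

```text
time: 10.38
position: [0.5231, -0.0188, 0.0419]
eef_rot: [[-1.0, -0.022, 0.0], [-0.022, 1.0, 0.0], [-0.0, -0.0, -1.0]]
contact_force: [5.1, -0.6, -2.6]
grip_width: 0.0271
gripper_force: 34.6
```

Emit:
carry_out:
  deltas:
    - {"tx": 0.02,"ty": 0,"tz": 0,"ax": 0,"ay": 0,"az": 0,"claw": 20}
    - {"tx": 0.02,"ty": 0,"tz": 0,"ax": 0,"ay": 0,"az": 0,"claw": 20}
    - {"tx": 0.015,"ty": 0,"tz": 0,"ax": 0,"ay": 0,"az": 0,"claw": 20}
  newtons: 24

```text
time: 10.63
position: [0.5208, -0.0189, 0.0419]
eef_rot: [[-1.0, -0.022, 0.0], [-0.022, 1.0, -0.0], [-0.0, -0.0, -1.0]]
contact_force: [4.1, 0.1, -2.9]
grip_width: 0.027
gripper_force: 34.6
```

Emit:
carry_out:
  deltas:
    - {"tx": 0.02,"ty": 0,"tz": 0,"ax": 0,"ay": 0,"az": 0,"claw": 20}
    - {"tx": 0.02,"ty": 0,"tz": 0,"ax": 0,"ay": 0,"az": 0,"claw": 20}
    - {"tx": 0.02,"ty": 0,"tz": 0,"ax": 0,"ay": 0,"az": 0,"claw": 20}

```text
time: 10.88
position: [0.5183, -0.0189, 0.0418]
eef_rot: [[-1.0, -0.022, -0.0], [-0.022, 1.0, -0.0], [0.0, -0.0, -1.0]]
contact_force: [3.6, -0.4, -1.6]
grip_width: 0.0271
gripper_force: 34.6
```

Emit:
carry_out:
  deltas:
    - {"tx": 0.02,"ty": 0,"tz": 0,"ax": 0,"ay": 0,"az": 0,"claw": 20}
    - {"tx": 0.02,"ty": 0,"tz": 0,"ax": 0,"ay": 0,"az": 0,"claw": 20}
    - {"tx": 0.02,"ty": 0,"tz": 0,"ax": 0,"ay": 0,"az": 0,"claw": 20}

```text
time: 11.13
position: [0.5159, -0.019, 0.0419]
eef_rot: [[-1.0, -0.022, -0.0], [-0.022, 1.0, 0.0], [0.0, 0.0, -1.0]]
contact_force: [4.3, 0.1, -2.5]
grip_width: 0.0271
gripper_force: 34.5
```

Emit:
carry_out:
  deltas:
    - {"tx": 0.02,"ty": 0,"tz": 0,"ax": 0,"ay": 0,"az": 0,"claw": 20}
    - {"tx": 0.02,"ty": 0,"tz": 0,"ax": 0,"ay": 0,"az": 0,"claw": 20}
    - {"tx": 0.02,"ty": 0,"tz": 0,"ax": 0,"ay": 0,"az": 0,"claw": 20}

```text
time: 11.38
position: [0.514, -0.0191, 0.042]
eef_rot: [[-1.0, -0.022, 0.001], [-0.022, 1.0, -0.0], [-0.001, -0.0, -1.0]]
contact_force: [9.0, 0.5, -2.6]
grip_width: 0.0269
gripper_force: 34.5
```

Emit:
carry_out:
  deltas:
    - {"tx": 0.015,"ty": 0,"tz": 0,"ax": 0,"ay": 0,"az": 0,"claw": 20}
    - {"tx": 0,"ty": 0,"tz": 0,"ax": 0,"ay": 0,"az": 0,"claw": 20}

```text
time: 11.55
position: [0.514, -0.019, 0.0423]
eef_rot: [[-1.0, -0.022, 0.002], [-0.022, 1.0, 0.0], [-0.002, 0.0, -1.0]]
contact_force: [6.8, -0.1, -3.2]
grip_width: 0.0269
gripper_force: 34.4
```

Emit:
carry_out:
  deltas:
    - {"tx": 0.02,"ty": 0,"tz": 0,"ax": 0,"ay": 0,"az": 0,"claw": 20}
    - {"tx": 0,"ty": 0,"tz": 0,"ax": 0,"ay": 0,"az": 0,"claw": 20}

```text
time: 11.72
position: [0.5139, -0.019, 0.0427]
eef_rot: [[-1.0, -0.022, 0.004], [-0.022, 1.0, 0.0], [-0.004, 0.0, -1.0]]
contact_force: [10.8, 0.6, -3.3]
grip_width: 0.0266
gripper_force: 34.4
```

Emit:
carry_out:
  deltas:
    - {"tx": 0.02,"ty": 0,"tz": 0,"ax": 0,"ay": 0,"az": 0,"claw": 20}
    - {"tx": 0,"ty": 0,"tz": 0,"ax": 0,"ay": 0,"az": 0,"claw": 20}

```text
time: 11.88
position: [0.5139, -0.0191, 0.043]
eef_rot: [[-1.0, -0.022, 0.006], [-0.022, 1.0, 0.0], [-0.006, -0.0, -1.0]]
contact_force: [15.2, 0.4, -3.3]
grip_width: 0.0268
gripper_force: 34.4
```

Bottomed: the TCP stays at x=0.514 while the force climbs steeply from 7 to 15 N. I'll unload, release and go look at the second tenon.

Emit:
carry_out:
  deltas:
    - {"tx": -0.05,"ty": 0,"tz": 0,"ax": 0,"ay": 0,"az": 0,"claw": 20}
    - {"tx": 0,"ty": 0,"tz": 0,"ax": 0,"ay": 0,"az": 0,"claw": 50}
    - {"tx": 0,"ty": 0,"tz": 0,"ax": 0,"ay": 0,"az": 0,"claw": 50}
    - {"tx": 0,"ty": 0,"tz": 0,"ax": 0,"ay": 0,"az": 0,"claw": 50}
    - {"tx": 0,"ty": 0,"tz": 0,"ax": 0,"ay": 0,"az": 0,"claw": 50}
    - {"tx": 0,"ty": 0,"tz": -0.4,"ax": 0,"ay": 0,"az": 0,"claw": 50}
    - {"tx": 0,"ty": 0,"tz": -0.7,"ax": 0,"ay": 0,"az": 0,"claw": 50}
    - {"tx": 0,"ty": 0,"tz": -0.7,"ax": 0,"ay": 0,"az": 0,"claw": 50}
    - {"tx": 0,"ty": 0,"tz": -0.7,"ax": 0,"ay": 0,"az": 0,"claw": 50}
    - {"tx": 0,"ty": 0,"tz": -0.7,"ax": 0,"ay": 0,"az": 0,"claw": 50}
    - {"tx": -0.35,"ty": 0.75,"tz": 0,"ax": 0,"ay": 0,"az": 0,"claw": 50}
    - {"tx": -0.35,"ty": 0.75,"tz": 0,"ax": 0,"ay": 0,"az": 0,"claw": 50}
    - {"tx": -0.35,"ty": 0.75,"tz": 0,"ax": 0,"ay": 0,"az": 0,"claw": 50}
    - {"tx": -0.35,"ty": 0.75,"tz": 0,"ax": 0,"ay": 0,"az": 0,"claw": 50}
    - {"tx": -0.35,"ty": 0.75,"tz": 0,"ax": 0,"ay": 0,"az": 0,"claw": 50}
    - {"tx": -0.35,"ty": 0.75,"tz": 0,"ax": 0,"ay": 0,"az": 0,"claw": 50}
    - {"tx": -0.35,"ty": 0.75,"tz": 0,"ax": 0,"ay": 0,"az": 0,"claw": 50}
    - {"tx": -0.35,"ty": 0.75,"tz": 0,"ax": 0,"ay": 0,"az": 0,"claw": 50}
    - {"tx": 0,"ty": 0,"tz": 0,"ax": 0,"ay": 0,"az": 0,"claw": 50}
    - {"tx": 0,"ty": 0,"tz": 0,"ax": 0,"ay": 0,"az": 0,"claw": 50}

```text
time: 13.55
position: [0.6199, 0.2247, 0.1686]
eef_rot: [[-1.0, -0.024, -0.002], [-0.024, 1.0, -0.001], [0.002, -0.001, -1.0]]
contact_force: [-0.1, -0.4, -0.1]
grip_width: 0.0502
gripper_force: 0.0
```

```bash
python3 c.py w5.png; python3 -c "
from rig import bot;print(bot.state()['q'])"
```

```text
345.1504934549654 345.1504934549654 280.3227505049248 205.00276160864874 13.55 [0.6199 0.2247 0.1686]
sil [217.6, 290.2, 292.2, 368.8] 0.83 [160.  75. 165.] rect mm [756.8 198.3] [94.1 37.3] 44.4
sil [247.2, 143.1, 312.3, 259.4] 0.71 [254. 247. 190.] rect mm [627.6 225.4] [100.   30.3] 21.6
tenon1 [247.9 326.3] 0.81 [0.7613 0.195  0.    ]
tenon1 [282.4 198.1] 0.62 [0.6282 0.2258 0.    ]
[ 1.97313053e+01  1.92958139e+01  1.76601241e+01  8.83313882e+01
 -3.78120764e-03  1.85406336e+01]
```

Emit:
carry_out:
  deltas:
    - {"tx": -0.475,"ty": 0.145,"tz": 0.3,"ax": 0,"ay": 0,"az": 0,"claw": 50}
    - {"tx": -0.47,"ty": 0.145,"tz": 0.3,"ax": 0,"ay": 0,"az": 0,"claw": 50}
    - {"tx": 0,"ty": 0,"tz": 0.5,"ax": 0,"ay": 0,"az": -6.73,"claw": 50}
    - {"tx": 0,"ty": 0,"tz": 0.5,"ax": 0,"ay": 0,"az": -6.73,"claw": 50}
    - {"tx": 0,"ty": 0,"tz": 0.5,"ax": 0,"ay": 0,"az": -6.73,"claw": 50}
    - {"tx": 0,"ty": 0,"tz": 0.2,"ax": 0,"ay": 0,"az": 0,"claw": 50}
    - {"tx": 0,"ty": 0,"tz": 0,"ax": 0,"ay": 0,"az": 0,"claw": 50}
    - {"tx": 0,"ty": 0,"tz": 0,"ax": 0,"ay": 0,"az": 0,"claw": 50}

```text
time: 14.52
position: [0.6577, 0.2354, 0.0787]
eef_rot: [[-0.932, -0.362, 0.0], [-0.362, 0.932, 0.0], [-0.0, -0.0, -1.0]]
contact_force: [0.6, 0.4, 1.1]
grip_width: 0.0504
gripper_force: 0.0
```

```bash
python3 c.py w6.png
```

```text
345.1504934549654 345.1504934549654 280.3227505049248 205.00276160864874 14.5167 [0.6577 0.2354 0.0787]
sil [112.9, 273.3, 220.3, 376.5] 0.8 [102.  46. 111.] rect mm [727.8 170.5] [29.4 35.9] 44.3
sil [259.0, 89.4, 311.1, 261.9] 0.78 [252. 242. 180.] rect mm [628.2 224.9] [97.8 28.2] 20.8
tenon1 [282.9 179.7] 0.9 [0.6302 0.2253 0.    ]
tenon1 [284.8  89.9] 0.43 [0.5826 0.2079 0.    ]
```

View pics/w6.png

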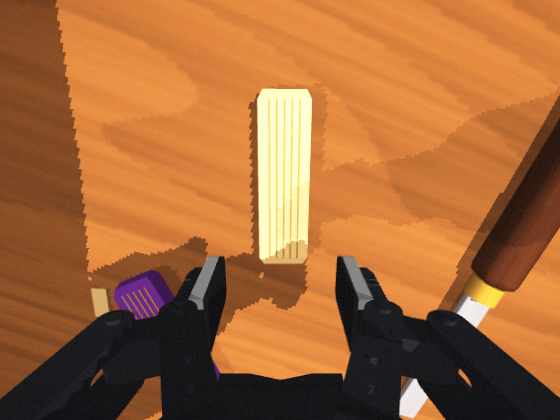

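The beech tenon at (284,176) is centred and parallel between the jaws. The purple look-alike (at about (145,290)) and the gouge (right) are both clear of the fingers. I'll grasp and lift it.

Emit:
carry_out:
  deltas:
    - {"tx": 0,"ty": 0,"tz": 0.4,"ax": 0,"ay": 0,"az": 0,"claw": 50}
    - {"tx": 0,"ty": 0,"tz": 0.4,"ax": 0,"ay": 0,"az": 0,"claw": 50}
    - {"tx": 0,"ty": 0,"tz": 0.3,"ax": 0,"ay": 0,"az": 0,"claw": 50}
    - {"tx": 0,"ty": 0,"tz": 0.2,"ax": 0,"ay": 0,"az": 0,"claw": 50}
    - {"tx": 0,"ty": 0,"tz": 0,"ax": 0,"ay": 0,"az": 0,"claw": 40}
    - {"tx": 0,"ty": 0,"tz": 0,"ax": 0,"ay": 0,"az": 0,"claw": 34}
    - {"tx": 0,"ty": 0,"tz": 0,"ax": 0,"ay": 0,"az": 0,"claw": 20}
    - {"tx": 0,"ty": 0,"tz": 0,"ax": 0,"ay": 0,"az": 0,"claw": 20}
    - {"tx": 0,"ty": 0,"tz": 0,"ax": 0,"ay": 0,"az": 0,"claw": 20}
    - {"tx": 0,"ty": 0,"tz": 0,"ax": 0,"ay": 0,"az": 0,"claw": 20}
  newtons: 35

```text
time: 15.65
position: [0.6581, 0.236, 0.0267]
eef_rot: [[-0.931, -0.366, 0.001], [-0.366, 0.931, 0.0], [-0.001, -0.0, -1.0]]
contact_force: [-0.2, -0.4, 2.4]
grip_width: 0.0271
gripper_force: 35.3
```

Emit:
carry_out:
  deltas:
    - {"tx": 0,"ty": 0,"tz": -0.5,"ax": 0,"ay": 0,"az": 0,"claw": 20}
    - {"tx": 0,"ty": 0,"tz": -0.5,"ax": 0,"ay": 0,"az": 0,"claw": 20}
    - {"tx": 0,"ty": 0,"tz": 0,"ax": 0,"ay": 0,"az": 6.77,"claw": 20}
    - {"tx": 0,"ty": 0,"tz": 0,"ax": 0,"ay": 0,"az": 6.77,"claw": 20}
    - {"tx": 0,"ty": 0,"tz": 0,"ax": 0,"ay": 0,"az": 6.77,"claw": 20}
    - {"tx": 0.4,"ty": -0.7,"tz": 0,"ax": 0,"ay": 0,"az": 0,"claw": 20}
    - {"tx": 0.4,"ty": -0.7,"tz": 0,"ax": 0,"ay": 0,"az": 0,"claw": 20}
    - {"tx": 0.4,"ty": -0.7,"tz": 0,"ax": 0,"ay": 0,"az": 0,"claw": 20}
    - {"tx": 0.4,"ty": -0.7,"tz": 0,"ax": 0,"ay": 0,"az": 0,"claw": 20}
    - {"tx": 0.4,"ty": -0.7,"tz": 0,"ax": 0,"ay": 0,"az": 0,"claw": 20}
    - {"tx": 0.44,"ty": -0.7,"tz": 0,"ax": 0,"ay": 0,"az": 0,"claw": 20}
    - {"tx": 0,"ty": 0,"tz": 0,"ax": 0,"ay": 0,"az": 0,"claw": 20}
    - {"tx": 0,"ty": 0,"tz": 0,"ax": 0,"ay": 0,"az": 0,"claw": 20}
    - {"tx": 0,"ty": 0,"tz": 0,"ax": 0,"ay": 0,"az": 0,"claw": 20}

```text
time: 16.82
position: [0.5639, 0.066, 0.0664]
eef_rot: [[-1.0, -0.019, 0.001], [-0.019, 1.0, 0.0], [-0.001, 0.0, -1.0]]
contact_force: [0.6, -0.4, -0.7]
grip_width: 0.0267
gripper_force: 35.0
```

```bash
python3 e.py t2
```

```text
[0.5639 0.066  0.0664] [[-1.0, -0.019, 0.001], [-0.019, 1.0, 0.0], [-0.001, 0.0, -1.0]]
tenon1 [102.1  80.2] 0.95
tenon1 [282.5 204.5] 0.76
tenon1_end_a [114.3 183.9] 0.62
mouth_left [282.6  44.2] 0.63
```

View pics/t2.png

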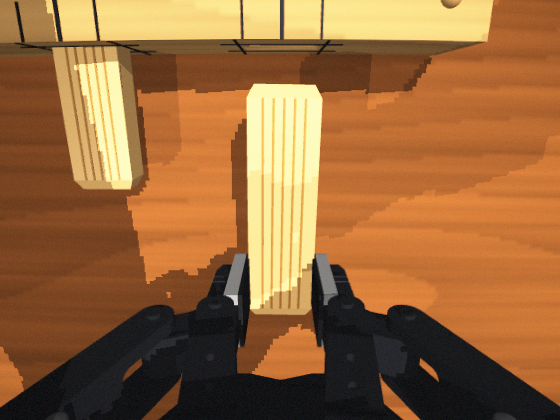

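The first tenon stands straight in the right mortise. The second is held level with its tip at about (284.5,85); the left mouth's line is at column 282, row 40.

```bash
sed -i 's/range(96,240,6)/range(100,240,6)/; s/int(243.5+3\*t)/int(246+3*t)/; s/int(319.5-5.5\*t)/int(322-5.5*t)/' g.py; cat >> g.py <<'E'
print('mouth',onz(w,[(282,40),(242.5,40),(322,40)],.046,st)); print('tip',onz(w,[(284.5,85)],.054,st))
E
python3 g.py
```

```text
[[0.4889 0.0657 0.0542]
 [0.4975 0.0657 0.0543]
 [0.5065 0.0657 0.0541]
 [0.5159 0.0657 0.0541]
 [0.5256 0.0657 0.0543]
 [0.5358 0.0658 0.0542]]
yaw 0.21708432681758014 at x=.483: 0.06563139148073312 at .5648 0.06594131976962911
pitch 0.13190843833594032 at x=.483: 0.05424361449671178 at .5648 0.05443193778005308
mouth [[0.4673 0.0645 0.046 ]
 [0.4676 0.0497 0.046 ]
 [0.467  0.0795 0.046 ]]
tip [[0.4836 0.0657 0.054 ]]
```

Emit:
carry_out:
  deltas:
    - {"tx": 0,"ty": -0.01,"tz": 0.2,"ax": 0,"ay": 0,"az": -0.5,"claw": 20}
    - {"tx": 0,"ty": 0,"tz": 0.2,"ax": 0,"ay": 0,"az": 0,"claw": 20}
    - {"tx": 0,"ty": 0,"tz": 0.205,"ax": 0,"ay": 0,"az": 0,"claw": 20}
    - {"tx": 0,"ty": 0,"tz": 0,"ax": 0,"ay": 0,"az": 0,"claw": 20}
    - {"tx": 0.08,"ty": 0,"tz": 0,"ax": 0,"ay": 0,"az": 0,"claw": 20}
    - {"tx": 0.08,"ty": 0,"tz": 0,"ax": 0,"ay": 0,"az": 0,"claw": 20}
    - {"tx": 0.08,"ty": 0,"tz": 0,"ax": 0,"ay": 0,"az": 0,"claw": 20}
    - {"tx": 0.08,"ty": 0,"tz": 0,"ax": 0,"ay": 0,"az": 0,"claw": 20}
    - {"tx": 0.04,"ty": 0,"tz": 0,"ax": 0,"ay": 0,"az": 0,"claw": 20}
    - {"tx": 0.04,"ty": 0,"tz": 0,"ax": 0,"ay": 0,"az": 0,"claw": 20}
    - {"tx": 0.04,"ty": 0,"tz": 0,"ax": 0,"ay": 0,"az": 0,"claw": 20}
    - {"tx": 0,"ty": 0,"tz": 0,"ax": 0,"ay": 0,"az": 0,"claw": 20}

```text
time: 18.12
position: [0.5456, 0.065, 0.0418]
eef_rot: [[-1.0, -0.029, 0.0], [-0.029, 1.0, 0.0], [-0.0, 0.0, -1.0]]
contact_force: [-0.3, -0.4, -0.2]
grip_width: 0.0269
gripper_force: 35.0
```

Emit:
carry_out:
  deltas:
    - {"tx": 0.04,"ty": 0,"tz": 0,"ax": 0,"ay": 0,"az": 0,"claw": 20}
    - {"tx": 0.04,"ty": 0,"tz": 0,"ax": 0,"ay": 0,"az": 0,"claw": 20}
    - {"tx": 0,"ty": 0,"tz": 0,"ax": 0,"ay": 0,"az": 0,"claw": 20}

```text
time: 18.37
position: [0.5424, 0.0649, 0.0417]
eef_rot: [[-1.0, -0.029, -0.0], [-0.029, 1.0, -0.0], [0.0, -0.0, -1.0]]
contact_force: [0.3, 0.2, -0.1]
grip_width: 0.0269
gripper_force: 35.0
```

Emit:
carry_out:
  deltas:
    - {"tx": 0.04,"ty": 0,"tz": 0,"ax": 0,"ay": 0,"az": 0,"claw": 20}
    - {"tx": 0.04,"ty": 0,"tz": 0,"ax": 0,"ay": 0,"az": 0,"claw": 20}
    - {"tx": 0.04,"ty": 0,"tz": 0,"ax": 0,"ay": 0,"az": 0,"claw": 20}
    - {"tx": 0.04,"ty": 0,"tz": 0,"ax": 0,"ay": 0,"az": 0,"claw": 20}

```text
time: 18.7
position: [0.5361, 0.0647, 0.0417]
eef_rot: [[-1.0, -0.029, 0.0], [-0.029, 1.0, 0.0], [-0.0, 0.0, -1.0]]
contact_force: [-0.5, 0.3, 0.8]
grip_width: 0.027
gripper_force: 35.1
```

Emit:
carry_out:
  deltas:
    - {"tx": 0.04,"ty": 0,"tz": 0,"ax": 0,"ay": 0,"az": 0,"claw": 20}
    - {"tx": 0.04,"ty": 0,"tz": 0,"ax": 0,"ay": 0,"az": 0,"claw": 20}
    - {"tx": 0.04,"ty": 0,"tz": 0,"ax": 0,"ay": 0,"az": 0,"claw": 20}

```text
time: 18.95
position: [0.5313, 0.0646, 0.0417]
eef_rot: [[-1.0, -0.029, 0.0], [-0.029, 1.0, 0.0], [-0.0, 0.0, -1.0]]
contact_force: [-0.2, -0.0, 0.9]
grip_width: 0.0267
gripper_force: 35.1
```

Emit:
carry_out:
  deltas:
    - {"tx": 0.04,"ty": 0,"tz": 0,"ax": 0,"ay": 0,"az": 0,"claw": 20}
    - {"tx": 0.04,"ty": 0,"tz": 0,"ax": 0,"ay": 0,"az": 0,"claw": 20}
    - {"tx": 0.04,"ty": 0,"tz": 0,"ax": 0,"ay": 0,"az": 0,"claw": 20}

```text
time: 19.2
position: [0.5278, 0.0645, 0.0423]
eef_rot: [[-1.0, -0.029, 0.003], [-0.029, 1.0, 0.0], [-0.003, 0.0, -1.0]]
contact_force: [6.0, 0.7, -1.0]
grip_width: 0.0267
gripper_force: 35.0
```

Emit:
carry_out:
  deltas:
    - {"tx": 0.03,"ty": 0,"tz": 0,"ax": 0,"ay": 0,"az": 0,"claw": 20}
    - {"tx": 0.03,"ty": 0,"tz": 0,"ax": 0,"ay": 0,"az": 0,"claw": 20}
    - {"tx": 0.02,"ty": 0,"tz": 0,"ax": 0,"ay": 0,"az": 0,"claw": 20}

```text
time: 19.45
position: [0.5244, 0.0644, 0.0422]
eef_rot: [[-1.0, -0.029, 0.003], [-0.029, 1.0, 0.0], [-0.003, 0.0, -1.0]]
contact_force: [5.4, 0.1, 0.1]
grip_width: 0.0266
gripper_force: 35.0
```

Emit:
carry_out:
  deltas:
    - {"tx": 0.025,"ty": 0,"tz": 0,"ax": 0,"ay": 0,"az": 0,"claw": 20}
    - {"tx": 0.025,"ty": 0,"tz": 0,"ax": 0,"ay": 0,"az": 0,"claw": 20}
    - {"tx": 0.02,"ty": 0,"tz": 0,"ax": 0,"ay": 0,"az": 0,"claw": 20}

```text
time: 19.7
position: [0.5216, 0.0643, 0.0422]
eef_rot: [[-1.0, -0.029, 0.003], [-0.029, 1.0, 0.0], [-0.003, 0.0, -1.0]]
contact_force: [5.3, 0.5, -1.2]
grip_width: 0.0266
gripper_force: 35.0
```

Emit:
carry_out:
  deltas:
    - {"tx": 0.02,"ty": 0,"tz": 0,"ax": 0,"ay": 0,"az": 0,"claw": 20}
    - {"tx": 0.02,"ty": 0,"tz": 0,"ax": 0,"ay": 0,"az": 0,"claw": 20}
    - {"tx": 0.02,"ty": 0,"tz": 0,"ax": 0,"ay": 0,"az": 0,"claw": 20}

```text
time: 19.95
position: [0.5193, 0.0643, 0.0422]
eef_rot: [[-1.0, -0.029, 0.003], [-0.029, 1.0, 0.0], [-0.003, 0.0, -1.0]]
contact_force: [5.8, 0.8, 0.3]
grip_width: 0.0271
gripper_force: 35.0
```

Emit:
carry_out:
  deltas:
    - {"tx": 0.02,"ty": 0,"tz": 0,"ax": 0,"ay": 0,"az": 0,"claw": 20}
    - {"tx": 0.02,"ty": 0,"tz": 0,"ax": 0,"ay": 0,"az": 0,"claw": 20}
    - {"tx": 0.02,"ty": 0,"tz": 0,"ax": 0,"ay": 0,"az": 0,"claw": 20}

```text
time: 20.2
position: [0.5169, 0.0642, 0.0422]
eef_rot: [[-1.0, -0.029, 0.003], [-0.029, 1.0, 0.0], [-0.003, 0.0, -1.0]]
contact_force: [4.8, 0.8, -0.3]
grip_width: 0.0271
gripper_force: 35.0
```

Emit:
carry_out:
  deltas:
    - {"tx": 0.02,"ty": 0,"tz": 0,"ax": 0,"ay": 0,"az": 0,"claw": 20}
    - {"tx": 0.02,"ty": 0,"tz": 0,"ax": 0,"ay": 0,"az": 0,"claw": 20}
    - {"tx": 0.02,"ty": 0,"tz": 0,"ax": 0,"ay": 0,"az": 0,"claw": 20}

```text
time: 20.45
position: [0.5145, 0.0642, 0.0422]
eef_rot: [[-1.0, -0.029, 0.003], [-0.029, 1.0, 0.0], [-0.003, 0.0, -1.0]]
contact_force: [4.5, 0.5, -1.2]
grip_width: 0.0268
gripper_force: 35.0
```

Emit:
carry_out:
  deltas:
    - {"tx": 0.02,"ty": 0,"tz": 0,"ax": 0,"ay": 0,"az": 0,"claw": 20}
    - {"tx": 0.02,"ty": 0,"tz": 0,"ax": 0,"ay": 0,"az": 0,"claw": 20}
    - {"tx": 0.02,"ty": 0,"tz": 0,"ax": 0,"ay": 0,"az": 0,"claw": 20}

```text
time: 20.7
position: [0.5121, 0.0642, 0.0422]
eef_rot: [[-1.0, -0.029, 0.003], [-0.029, 1.0, 0.0], [-0.003, 0.0, -1.0]]
contact_force: [5.0, 0.1, -1.1]
grip_width: 0.0266
gripper_force: 35.0
```

Emit:
carry_out:
  deltas:
    - {"tx": 0.02,"ty": 0,"tz": 0,"ax": 0,"ay": 0,"az": 0,"claw": 20}
    - {"tx": 0.02,"ty": 0,"tz": 0,"ax": 0,"ay": 0,"az": 0,"claw": 20}
    - {"tx": 0.02,"ty": 0,"tz": 0,"ax": 0,"ay": 0,"az": 0,"claw": 20}

```text
time: 20.95
position: [0.5097, 0.0641, 0.0422]
eef_rot: [[-1.0, -0.029, 0.003], [-0.029, 1.0, 0.0], [-0.003, 0.0, -1.0]]
contact_force: [5.6, 1.5, -0.5]
grip_width: 0.0271
gripper_force: 35.0
```

Emit:
carry_out:
  deltas:
    - {"tx": 0.02,"ty": 0,"tz": 0,"ax": 0,"ay": 0,"az": 0,"claw": 20}
    - {"tx": 0.02,"ty": 0,"tz": 0,"ax": 0,"ay": 0,"az": 0,"claw": 20}
    - {"tx": 0.02,"ty": 0,"tz": 0,"ax": 0,"ay": 0,"az": 0,"claw": 20}

```text
time: 21.2
position: [0.5073, 0.0641, 0.0421]
eef_rot: [[-1.0, -0.029, 0.003], [-0.029, 1.0, 0.001], [-0.003, 0.0, -1.0]]
contact_force: [5.7, 0.6, -1.6]
grip_width: 0.0267
gripper_force: 35.0
```

Emit:
carry_out:
  deltas:
    - {"tx": 0.02,"ty": 0,"tz": 0,"ax": 0,"ay": 0,"az": 0,"claw": 20}
    - {"tx": 0.02,"ty": 0,"tz": 0,"ax": 0,"ay": 0,"az": 0,"claw": 20}
    - {"tx": 0.02,"ty": 0,"tz": 0,"ax": 0,"ay": 0,"az": 0,"claw": 20}

```text
time: 21.45
position: [0.5049, 0.064, 0.0421]
eef_rot: [[-1.0, -0.029, 0.003], [-0.029, 1.0, 0.001], [-0.003, 0.001, -1.0]]
contact_force: [5.0, 1.5, -1.4]
grip_width: 0.0267
gripper_force: 34.9
```

Emit:
carry_out:
  deltas:
    - {"tx": 0.02,"ty": 0,"tz": 0,"ax": 0,"ay": 0,"az": 0,"claw": 20}
    - {"tx": 0.02,"ty": 0,"tz": 0,"ax": 0,"ay": 0,"az": 0,"claw": 20}
    - {"tx": 0.02,"ty": 0,"tz": 0,"ax": 0,"ay": 0,"az": 0,"claw": 20}

```text
time: 21.7
position: [0.5025, 0.064, 0.0421]
eef_rot: [[-1.0, -0.029, 0.003], [-0.029, 1.0, 0.001], [-0.003, 0.001, -1.0]]
contact_force: [6.5, 1.8, -0.9]
grip_width: 0.027
gripper_force: 34.9
```

Emit:
carry_out:
  deltas:
    - {"tx": 0.02,"ty": 0,"tz": 0,"ax": 0,"ay": 0,"az": 0,"claw": 20}
    - {"tx": 0.02,"ty": 0,"tz": 0,"ax": 0,"ay": 0,"az": 0,"claw": 20}
    - {"tx": 0.02,"ty": 0,"tz": 0,"ax": 0,"ay": 0,"az": 0,"claw": 20}

```text
time: 21.95
position: [0.5008, 0.064, 0.0424]
eef_rot: [[-1.0, -0.029, 0.004], [-0.029, 1.0, 0.001], [-0.004, 0.001, -1.0]]
contact_force: [10.7, 3.0, -2.7]
grip_width: 0.027
gripper_force: 34.8
```

Emit:
carry_out:
  deltas:
    - {"tx": 0.02,"ty": 0,"tz": 0,"ax": 0,"ay": 0,"az": 0,"claw": 20}
    - {"tx": 0,"ty": 0,"tz": 0,"ax": 0,"ay": 0,"az": 0,"claw": 20}

```text
time: 22.12
position: [0.5007, 0.064, 0.0427]
eef_rot: [[-1.0, -0.029, 0.006], [-0.029, 1.0, 0.001], [-0.006, 0.001, -1.0]]
contact_force: [12.0, 1.9, -3.2]
grip_width: 0.0267
gripper_force: 34.7
```

Emit:
carry_out:
  deltas:
    - {"tx": 0.015,"ty": 0,"tz": 0,"ax": 0,"ay": 0,"az": 0,"claw": 20}
    - {"tx": 0,"ty": 0,"tz": 0,"ax": 0,"ay": 0,"az": 0,"claw": 20}

```text
time: 22.28
position: [0.5007, 0.064, 0.043]
eef_rot: [[-1.0, -0.029, 0.007], [-0.029, 1.0, 0.001], [-0.007, 0.001, -1.0]]
contact_force: [13.2, 2.5, -2.6]
grip_width: 0.027
gripper_force: 34.7
```

Emit:
carry_out:
  deltas:
    - {"tx": 0.02,"ty": 0,"tz": 0,"ax": 0,"ay": 0,"az": 0,"claw": 20}
    - {"tx": 0.01,"ty": 0,"tz": 0,"ax": 0,"ay": 0,"az": 0,"claw": 20}
    - {"tx": 0,"ty": 0,"tz": 0,"ax": 0,"ay": 0,"az": 0,"claw": 20}

```text
time: 22.53
position: [0.5006, 0.064, 0.0435]
eef_rot: [[-1.0, -0.029, 0.01], [-0.029, 1.0, 0.001], [-0.01, 0.001, -1.0]]
contact_force: [17.7, 1.7, -3.5]
grip_width: 0.0271
gripper_force: 34.7
```

It's bottomed: no travel while the force rose from 10.7 to 17.7 N. I'll unload, release and retreat.

Emit:
carry_out:
  deltas:
    - {"tx": -0.06,"ty": 0,"tz": 0,"ax": 0,"ay": 0,"az": 0,"claw": 20}
    - {"tx": 0,"ty": 0,"tz": 0,"ax": 0,"ay": 0,"az": 0,"claw": 50}
    - {"tx": 0,"ty": 0,"tz": 0,"ax": 0,"ay": 0,"az": 0,"claw": 50}
    - {"tx": 0,"ty": 0,"tz": 0,"ax": 0,"ay": 0,"az": 0,"claw": 50}
    - {"tx": 0,"ty": 0,"tz": 0,"ax": 0,"ay": 0,"az": 0,"claw": 50}
    - {"tx": 0,"ty": 0,"tz": -0.4,"ax": 0,"ay": 0,"az": 0,"claw": 50}
    - {"tx": 0,"ty": 0,"tz": -0.7,"ax": 0,"ay": 0,"az": 0,"claw": 50}
    - {"tx": 0,"ty": 0,"tz": -0.7,"ax": 0,"ay": 0,"az": 0,"claw": 50}
    - {"tx": -0.5,"ty": -0.3,"tz": -0.7,"ax": 0,"ay": 0,"az": 0,"claw": 50}
    - {"tx": -0.5,"ty": -0.3,"tz": -0.7,"ax": 0,"ay": 0,"az": 0,"claw": 50}
    - {"tx": -0.3,"ty": -0.3,"tz": 0,"ax": 0,"ay": 0,"az": 0,"claw": 50}
    - {"tx": 0,"ty": 0,"tz": 0,"ax": 0,"ay": 0,"az": 0,"claw": 50}
    - {"tx": 0,"ty": 0,"tz": 0,"ax": 0,"ay": 0,"az": 0,"claw": 50}
    - {"tx": 0,"ty": 0,"tz": 0,"ax": 0,"ay": 0,"az": 0,"claw": 50}

```text
time: 23.7
position: [0.551, 0.0293, 0.1687]
eef_rot: [[-1.0, -0.028, -0.002], [-0.028, 1.0, 0.0], [0.002, 0.0, -1.0]]
contact_force: [-1.0, 0.1, -0.8]
grip_width: 0.0496
gripper_force: 0.0
```

```bash
cat > k.py <<'E'
from h import *
np.set_printoptions(precision=4,suppress=True)
st=bot.state(); w=bot.get_image('wrist'); save(w,'end.png')
for s in bot.silhouettes('tenon1',w):
    c=max(cv2.findContours(s['region'].astype(np.uint8),0,2)[0],key=cv2.contourArea).reshape(-1,2)
    X=onz(w,c,.030,st)[:,:2]; q=cv2.minAreaRect((X*1000).astype(np.float32)); print(s['score'],w['image'][s['region']].mean(0),'xmax',X[:,0].max(),np.round(q[0]),np.round(q[1]),q[2])
E
python3 k.py
```

```text
0.96 [241.4816 223.9206 155.1169] xmax 0.5314254646845183 [500. -19.] [63. 31.] 1.0758157968521118
0.81 [243.5557 225.3403 153.4532] xmax 0.5198238337185065 [494.  63.] [52. 29.] 0.8992752432823181
0.72 [157.6127  64.1176 177.2353] xmax 0.7570239384695802 [738. 168.] [48.  8.] 43.719722747802734
```

```bash
python3 -c "
from rig import bot;print(bot.close_job())"
```

```text
the job is handed in; nothing more can be done
None
```

Both tenons are in their mortises, pushed until they bottomed out at wrist forces of about 15 N (right) and 18 N (left), then released; the job is handed in at about 24 s, with no verdict returned.

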